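# Gauge two tube-adapter sleeves and reject the tight one

## Robot

A 6-joint arm with a two-finger parallel gripper is mounted at the origin on a cart in front of the work surface, level with it; the furniture and walls round the work are solid. World frame = base frame: x ahead of the robot, y to its left, z up, the work surface at z = 0. Lengths are in m, angles in rad, forces in N, time in s.
With the tool pointing down it reaches from about 0.35 to 0.775 m from the base axis. Payload 5.5 kg.
Tool frame: the origin (TCP) lies on the centre line of the jaws, within the pads' length; the fingertips stand 11 mm ahead of it and the grasp point (between the pads) lies 8 mm behind it (env.nose_length is the distance from the TCP to the fingertips, in m); x points along the fingers, z is the direction in which the jaws open and shut, and the axes are right-handed (so a half turn about x gives the same grasp; the last joint's range is limited). The gripper opens to 85 mm and grips with 20 to 120 N. Pads are 22 mm wide; open, the fingers measure 114 mm over their backs; the gripper's body (76 mm by 85 mm) begins 54 mm behind the grasp point. The pads swing forward as they close: fully open they stand 13 mm farther back than shut.
Start: joints at [-1.473, 0.313, 0.046, 1.304, 0, 1.431], TCP at [0.135, -0.559, 0.242] pointing down, gripper open.
Joint ranges: [-2.76, 2.76], [-0.86, 1.69], [-1.03, 1.26], [-2.2, 2.34], [-1.47, 1.5], [-3.14, 3.14]. Speed limits (rad/s): [2.57, 2.57, 3.14, 3.14, 3.14, 3.14].

## Interface

Orientations are given as a unit quaternion [w, x, y, z].
In Python, from workcell import env gives the robot as it stands. The module is installed in compiled form; this text tells all that it offers.
- The arm moves only by the tool step_arm, never from a script. Its argument "moves" is a list that holds one entry, the list of rows, each a list of 7 numbers: the turn, a rotation vector about the tool's x, y, z in rad, then the shift along the tool's x, y, z in m, then the opening, from 0 (shut) to 1 (fully open). In form: [[[rx, ry, rz, tx, ty, tz, grip], ...]]. A call has 1 to 12 rows; each row is the pose to reach, as a shift and turn from the pose measured when the call began, along the tool's axes at that moment; what a row does not reach only later rows make up. A row lasts 1/10 s, in which the tool goes at most 50 mm and 8.59 degrees, less where a joint would pass 70% of its speed; a pose out of reach is approached as far as the arm can. A call with a gripper value outside its range is refused whole. The fingers move at their own pace and stop on an object; "force" is the grip in N (left out, the last holds). Time passes only in rows, so rows that repeat a pose let the fingers close. It gives the time, the measured TCP pose, the force and the opening at its end, in the units of the state.
- env.get_state(): the state, without advancing time (a new reading comes with each control period).
- env.read_camera(name): name is "side" or "top"; returns (picture, depth): 420x560x3 uint8, red, green, blue; 420x560 float32, m along the optical axis (not along the pixel's ray), 0 where there is no reading.
- env.get_calibration(name): a dict with "mtx" (3x3 intrinsics, pixels), "distortion" ([k1, k2, p1, p2, k3] as OpenCV has them; the pictures are not rectified), "camera_from_world" (4x4, takes a point from world to camera coordinates). Camera axes: x right, y down, z forward; pixel columns grow to the right and rows downward; lengths in m; the calibration is good to about 2 mm. A picture is of the moment at which its call begins. get_calibration takes no time and is no camera call.
- env.hand_in(): hands the job in, once; it reports no verdict.
Trained networks look in the newest picture that a camera, given by its name, has taken for a name from the list of things; names that differ only in an ending like _2 or _b are one class to them, and where a whole thing is asked for, a point or a joint stands for the part that bears it (a point fixed in the world has none). Each returns a list of dicts, best first, with "confidence" (0 to 1); they miss things now and then, are a little off and sometimes report something else, mostly with a low value. They report only what shows in the picture. A call takes as long as a camera call. They do not tell look-alikes from the thing itself.
- env.boxes_of(camera, thing): "uv" ([column, row] in pixels, amid what is visible of it).
- env.silhouettes(camera, thing): "mask" (420x560 bool, what is visible of it) and "uv" ([column, row] in pixels, amid what is visible of it).
The state is a dict: "clock": time; "joint_pos": joint angles; "qvel": joint speeds; "tau": joint torques, N m; "tcp_pos": TCP position; "orientation": TCP orientation; "wrist_force": force on the tool from outside, world axes, zero at the start; "ft_torque": the same for the moment, N m; "finger_gap": finger opening in m.
Only numpy, scipy, OpenCV 4.12 (cv2) and the standard library are available. Lean on these libraries where they do the work, as an engineer would, in place of code of your own. Each camera call takes 0.05 s, during which the arm holds its last target.

## Task

Check the bores of the two blue sleeves in the sloping test stand with the green-handled go gauge: push its pin gently down the left sleeve first, then down the right one, each time until it is fully in or stops. Then leave the gauge standing fully home in the sleeve that it passes, to mark it as good, with that sleeve still in its nest, and stand the tight sleeve upright in the red tray. Do not push the other things about.

Things in the scene. Friction and masses are not known exactly. Their poses are not given: they have to be found in the camera images.
- stand: Fixed inclined test stand: aluminium plate 100 mm (up the slope) x 250 mm (y) x 36 mm on a dark base 130 x 250 mm. Origin: centre of the base underside; z up, y along the plate to the left, x away from the robot. The face leans 25 deg: its normal (axis of nests and sleeves) points up and towards the robot, (-0.423, 0, 0.906) in this frame.
- nest_left (a point): Centre of the floor of the left nest (the +y one, left as seen from the robot), a round pocket 51.5 mm wide and 20 mm deep in the sloping face of the stand.
- nest_right (a point): Centre of the floor of the right nest (-y), 130 mm from the left one; the same pocket.
- sleeve_1: Blue round sleeve with two grey bands, 50 mm wide, 65 mm long, 150 g. Origin: centre of its closed lower end; z along its axis to the mouth at z = 65 mm. Sits 20 mm deep in a nest, leaning 25 deg. Bore 22 mm wide at the mouth. In one of the two sleeves (not told which) it stays wide for 43 mm, so the pin goes fully in; in the other it turns too tight 15 mm below the mouth and the pin stops there.
- sleeve_2: Blue round sleeve with two grey bands, 50 mm wide, 65 mm long, 150 g. Origin: centre of its closed lower end; z along its axis to the mouth at z = 65 mm. Sits 20 mm deep in a nest, leaning 25 deg. Bore 22 mm wide at the mouth. In one of the two sleeves (not told which) it stays wide for 43 mm, so the pin goes fully in; in the other it turns too tight 15 mm below the mouth and the pin stops there.
- gauge: Go plug gauge, 60 g: steel pin 16 mm wide, 38 mm long, chamfered tip; steel flange 34 mm wide, 4 mm thick; green hexagonal handle, 42 to 102 mm from the tip, 22 mm across flats, two flats facing +y and -y; 2 mm button on the end. Origin: centre of the pin's tip; z towards the handle. Starts upright in the block, flange on the block's top, tip 10 mm above the worktop.
- gauge_block: Fixed black block 70 x 70 x 48 mm that holds the gauge at the start: a round hole 25 mm wide, 43 mm deep, in the middle of its top. Origin: centre of its underside; z up. It may stand on the left or on the right.
- reject_tray: Fixed red open tray 120 x 120 mm, 20 mm high, walls and floor 4 mm. Origin: centre of its underside; z up. It stands on the side where the gauge block does not.
- timer: Small white timer 58 x 58 x 16 mm lying on the worktop; origin centre of the underside. A bystander: not to be pushed about.
- marker: Black and white marker pen, 13 x 122 x 13 mm, lying on the worktop; origin centre of the underside. A bystander: not to be pushed about.
- flask_50: Small glass conical flask, 51 mm wide, 85 mm high; origin centre of the underside. A bystander: not to be pushed about.
- flask_125: Glass conical flask, 67 mm wide, 112 mm high; origin centre of the underside. A bystander: not to be pushed about.
Mind the look-alikes: they are no part of the job. Leave any orange look-alike of the sleeve_2 alone.

How it is judged:
By the outcome, as a careful person would: the job done as asked, in the order asked, and still so for the second after the job is handed in, with the robot touching nothing.
It also fails if it takes over 72 s, if anything falls off the work surface, if the arm or the gripper's body presses on something with over 40 N, if the wrist force passes 120 N, or if a joint passes its speed limit or range.

## Working session

There is one attempt and no reset: what is moved stays moved. The work goes in short steps, Python scripts to look and compute and a tool call to move; the robot and the scene stay as the last step left them, time stands still between calls to the robot, and variables do not carry over. Pictures are saved under pics/ and viewed, and the job is handed in when it is done.

Besides the shell and the picture viewer there is one more tool, called as name([rows], argument=value, ...), one row to a line, values as JSON. step_arm: Moves the arm, as the interface text tells. Its arguments: {"type":"object","properties":{"moves":{"type":"array","items":{"type":"array","items":{"type":"array","items":{"type":"number"}}}},"force":{"type":"number"}},"required":["moves"]}

```bash
mkdir -p pics
python3 - <<'E'
from workcell import env
import cv2,numpy as np
print(env.get_state())
for n in("side","top"):
    p,d=env.read_camera(n); cv2.imwrite(f"pics/{n}0.png",p[:,:,::-1]); np.save(f"pics/{n}0.npy",d)
    c=env.get_calibration(n);print(n,c)
E
```

```text
{'clock': 0.0, 'joint_pos': array([-1.47259552e+00,  3.14020901e-01,  4.49390897e-02,  1.30362979e+00,
       -9.02055517e-06,  1.43116786e+00]), 'qvel': array([ 8.72385376e-04,  5.78548617e-04,  1.37447056e-03,  8.33732192e-05,
       -2.94068087e-04,  5.57295012e-04]), 'tau': array([-6.25820066e-04, -4.80628037e+01,  2.98533475e+01,  1.94102823e-02,
       -2.32536941e-04,  2.07283875e-05]), 'tcp_pos': array([ 0.13538667, -0.55829569,  0.24138091]), 'orientation': array([ 0.55531493,  0.43763792,  0.55625713, -0.43666507]), 'wrist_force': array([-0.15643546,  0.31458404, -0.25824393]), 'ft_torque': array([ 0.0110933 , -0.04498117, -0.00680008]), 'finger_gap': 0.08564143590490772}
side {'mtx': array([[406.27946705,   0.        , 282.96085423],
       [  0.        , 406.27946705, 205.69038373],
       [  0.        ,   0.        ,   1.        ]]), 'distortion': array([0.01386108, 0.        , 0.        , 0.        , 0.        ]), 'camera_from_world': array([[-0.87160301, -0.48953454,  0.02577077,  0.4775841 ],
       [-0.24156073,  0.38315881, -0.89153673,  0.15344074],
       [ 0.42656373, -0.7832913 , -0.4522147 ,  0.93050962],
       [ 0.        ,  0.        ,  0.        ,  1.        ]])}
top {'mtx': array([[475.35290855,   0.        , 279.88933547],
       [  0.        , 475.35290855, 211.37750269],
       [  0.        ,   0.        ,   1.        ]]), 'distortion': array([-0.15704432,  0.        ,  0.        ,  0.        ,  0.        ]), 'camera_from_world': array([[ 0.01350237, -0.99958524, -0.0254369 ,  0.06950813],
       [-0.98971839, -0.00973779, -0.14269791,  0.51441594],
       [ 0.14239102,  0.02710212, -0.98943937,  1.1179356 ],
       [ 0.        ,  0.        ,  0.        ,  1.        ]])}
```

View pics/side0.png

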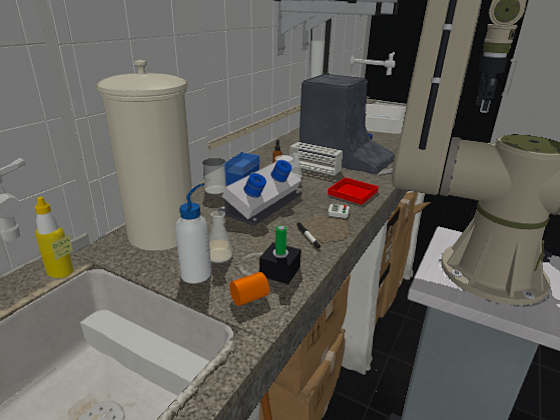

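View pics/top0.png

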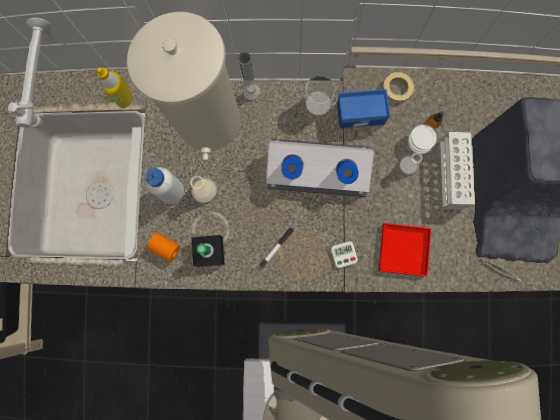

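Top: the gauge is in the block at (205,251), the stand with two sleeves at (292,167) and (347,172), the tray at (405,250), and the orange look-alike at (163,247). The side view agrees. Next I measure.

```bash
cat > h.py <<'E'
import numpy as np,cv2
from workcell import env
def cloud(n,d):
    c=env.get_calibration(n);K=c["mtx"];D=c["distortion"];T=np.linalg.inv(c["camera_from_world"])
    v,u=np.mgrid[0:420,0:560]
    p=cv2.undistortPoints(np.stack([u,v],-1).reshape(-1,1,2).astype(float),K,D).reshape(420,560,2)
    P=np.dstack([p*d[...,None],d])
    return P@T[:3,:3].T+T[:3,3]
def proj(n,X):
    c=env.get_calibration(n);M=c["camera_from_world"]
    return cv2.projectPoints(np.asarray(X,float).reshape(-1,1,3),cv2.Rodrigues(M[:3,:3])[0],M[:3,3],c["mtx"],c["distortion"])[0].reshape(-1,2)
def onz(n,uv,z):
    c=env.get_calibration(n);T=np.linalg.inv(c["camera_from_world"])
    p=cv2.undistortPoints(np.array(uv,float).reshape(-1,1,2),c["mtx"],c["distortion"]).reshape(-1,2)
    r=np.c_[p,np.ones(len(p))]@T[:3,:3].T;o=T[:3,3]
    return o+r*((z-o[2])/r[:,2])[:,None]
E
python3 - <<'E'
from h import *
np.set_printoptions(precision=4,suppress=True)
for n in("side","top"):
    p,d=env.read_camera(n);np.save(f"pics/{n}d.npy",d)
    W=cloud(n,d)
    for t in["stand","sleeve_1","gauge","gauge_block","reject_tray","timer","marker"]:
        for s in env.silhouettes(n,t):
            m=s["mask"]&(d>0);q=W[m]
            print(n,t,round(s["confidence"],2),np.round(s["uv"]),m.sum(),"med",np.median(q,0),"lo",np.percentile(q,2,0),"hi",np.percentile(q,98,0))
            if s["confidence"]>.5:np.save(f"pics/m_{n}_{t}_{int(s['uv'][0])}.npy",s["mask"])
print(env.get_state()["clock"])
E
```

```text
side stand 0.81 [263. 198.] 2448 med [0.597  0.0502 0.0507] lo [ 0.5669 -0.1264  0.0043] hi [0.6796 0.1085 0.0905]
side sleeve_1 0.95 [253. 182.] 378 med [0.6074 0.0626 0.101 ] lo [0.5847 0.0299 0.0672] hi [0.6311 0.0734 0.1198]
side sleeve_1 0.72 [248. 287.] 955 med [0.416  0.3747 0.0402] lo [0.3917 0.3234 0.0022] hi [0.4612 0.3993 0.0525]
side sleeve_1 0.59 [283. 169.] 379 med [ 0.5994 -0.0676  0.0953] lo [ 0.5763 -0.2683  0.0475] hi [ 0.695  -0.0561  0.1194]
side sleeve_1 0.24 [280. 264.] 1107 med [0.4016 0.2796 0.0389] lo [0.3796 0.2144 0.0027] hi [0.4476 0.288  0.0516]
side gauge 0.59 [282. 242.] 400 med [0.4127 0.2583 0.08  ] lo [0.4019 0.2288 0.0493] hi [0.4375 0.2665 0.1163]
side gauge_block 0.74 [282. 265.] 1127 med [0.4025 0.2783 0.0403] lo [0.3796 0.215  0.0031] hi [0.4489 0.2878 0.0516]
side reject_tray 0.73 [350. 187.] 931 med [ 0.4285 -0.2369  0.0085] lo [ 0.3627 -0.2968  0.0011] hi [ 0.4929 -0.1694  0.0232]
side timer 0.49 [338. 210.] 231 med [ 0.4088 -0.0698  0.016 ] lo [ 0.3823 -0.1079  0.005 ] hi [ 0.4371 -0.0505  0.0189]
side marker 0.45 [308. 233.] 144 med [0.4284
[... 898 characters left out ...]
3 [213. 254.] 774 med [0.4122 0.2425 0.0478] lo [0.3803 0.2132 0.0069] hi [0.4504 0.2852 0.0535]
top reject_tray 0.98 [406. 250.] 2418 med [ 0.4267 -0.2357  0.0048] lo [ 0.3671 -0.2939 -0.0007] hi [ 0.4842 -0.1747  0.0219]
top reject_tray 0.51 [346. 172.] 424 med [ 0.6004 -0.0794  0.1057] lo [ 0.575 -0.101  0.077] hi [ 0.6336 -0.0573  0.1202]
top timer 0.77 [342. 255.] 572 med [ 0.4108 -0.0802  0.0142] lo [ 0.3835 -0.1119 -0.0018] hi [ 0.4403 -0.0507  0.0187]
top timer 0.31 [345. 174.] 438 med [ 0.5992 -0.0792  0.1052] lo [ 0.5746 -0.1008  0.0723] hi [ 0.632  -0.0573  0.1201]
top marker 0.69 [278. 245.] 306 med [0.4263 0.0861 0.0109] lo [ 0.3815  0.0481 -0.0041] hi [0.4736 0.1237 0.0158]
0.9
```

```bash
cat > fit.py <<'E'
from h import *
from scipy.optimize import least_squares
np.set_printoptions(precision=4,suppress=True)
out={}
for n in("side","top"):
    ps=[env.read_camera(n) for _ in range(3)]
    p=ps[0][0];d=np.median([x[1] for x in ps],0)
    W=cloud(n,d);hsv=cv2.cvtColor(p,cv2.COLOR_RGB2HSV).astype(int)
    reg=(W[...,0]>.5)&(W[...,0]<.72)&(W[...,1]>-.16)&(W[...,1]<.13)&(W[...,2]>.0)&(W[...,2]<.13)&(d>0)
    blue=(hsv[...,0]>100)&(hsv[...,0]<130)&(hsv[...,1]>150)
    out[n]=(W,hsv,reg,blue,p,d)
S={}
for n in out:
    W,hsv,reg,blue,p,d=out[n]
    g=reg&~cv2.dilate((blue*1).astype(np.uint8),np.ones((7,7))).astype(bool)&(hsv[...,1]<60)&(W[...,2]>.03)
    g=cv2.erode(g.astype(np.uint8),np.ones((3,3))).astype(bool)
    q=W[g]
    for _ in range(4):
        c=q.mean(0);nn=np.linalg.svd(q-c)[2][2];r=(q-c)@nn;q=q[abs(r)<max(.002,1.5*r.std())]
    nn*=np.sign(nn[2]);print(n,"plate",len(q),c,nn,"std",r.std(),"tilt",np.degrees(np.arccos(nn[2])),"yaw",np.arctan2(-nn[1],-nn[0]))
    S[n]=(c,nn)
    mm=(reg&blue).astype(np.uint8)
    k,lab,st,ce=cv2.connectedComponentsWithStats(mm)
    out[n]+=([W[cv2.erode((lab==i).astype(np.uint8),np.ones((2,2)))>0] for i in range(1,k) if st[i,4]>40],)
    for q in out[n][6]:print(n,"blue",len(q),np.median(q,0))
# joint fit: yaw, left mouth centre, per-cam
for cams in(["side"],["top"],["side","top"]):
    L=np.vstack([q for n in cams for q in out[n][6] if np.median(q,0)[1]>0])
    R=np.vstack([q for n in cams for q in out[n][6] if np.median(q,0)[1]<0])
    t=np.radians(25)
    def res(x):
        a=np.array([-np.sin(t)*np.cos(x[0]),-np.sin(t)*np.sin(x[0]),np.cos(t)])
        y=np.array([-np.sin(x[0]),np.cos(x[0]),0])
        r=[]
        for q,c in((L,x[1:4]),(R,x[1:4]-.13*y)):
            h=(q-c)@a;rad=np.linalg.norm(q-c-h[:,None]*a,axis=1)
            # surface: outer cyl r=25 h<0; cap h=0, 11<r<25
            e=np.minimum.reduce([np.hypot(rad-.025,np.maximum(h,0)),np.hypot(h,np.maximum(rad-.025,0)+np.maximum(.011-rad,0)),np.hypot(rad-.011,np.maximum(h,0))])
            r.append(e)
        return np.concatenate(r)
    f=least_squares(res,[.07,.59,.05,.115],loss="soft_l1",f_scale=.002)
    x=f.x;y=np.array([-np.sin(x[0]),np.cos(x[0]),0])
    print(cams,"yaw",x[0],"Lmouth",x[1:4],"Rmouth",x[1:4]-.13*y,"med",np.median(abs(res(x))))
E
python3 fit.py
python3 - <<'E'
import cv2
p=cv2.imread("pics/top0.png")[130:280,180:440];cv2.imwrite("pics/tz.png",cv2.resize(p,None,fx=3,fy=3,interpolation=2))
E
```

```text
side plate 547 [0.6019 0.0309 0.0603] [-0.4235  0.0424  0.9049] std 0.0022024200907678087 tilt 25.192200375580818 yaw -0.09967591639490188
side blue 219 [ 0.595  -0.068   0.1017]
side blue 256 [0.6042 0.0614 0.1019]
top plate 2131 [ 0.6237 -0.0167  0.0719] [-0.418   0.0305  0.9079] std 0.000998765027133857 tilt 24.77966903488871 yaw -0.0729416465288332
top blue 234 [0.6064 0.0468 0.1101]
top blue 255 [ 0.596  -0.0817  0.1101]
['side'] yaw 0.03928294882649726 Lmouth [0.591  0.0474 0.1115] Rmouth [ 0.5961 -0.0825  0.1115] med 0.0017078516256728237
['top'] yaw -0.07530559604123149 Lmouth [0.6028 0.0498 0.1095] Rmouth [ 0.5931 -0.0798  0.1095] med 0.0007917677217774493
['side', 'top'] yaw -0.0726730400523652 Lmouth [0.6051 0.047  0.111 ] Rmouth [ 0.5956 -0.0826  0.111 ] med 0.0008296458478579813
```

View pics/tz.png

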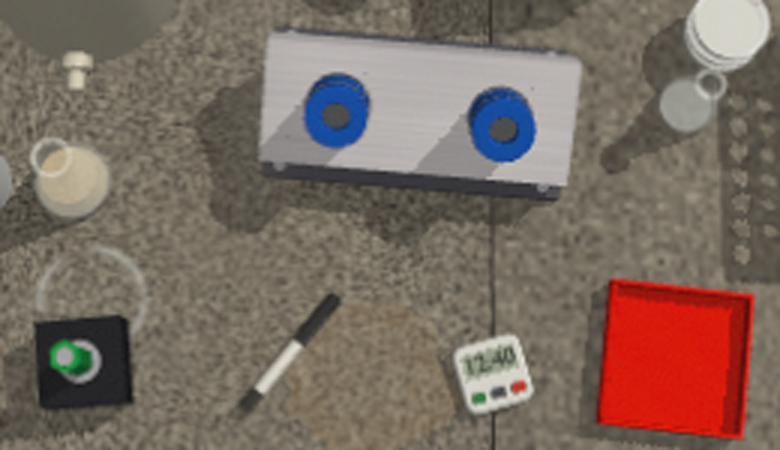

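```bash
cat > ov.py <<'E'
from h import *
np.set_printoptions(precision=4,suppress=True)
yaw=-.074;t=np.radians(25)
a=np.array([-np.sin(t)*np.cos(yaw),-np.sin(t)*np.sin(yaw),np.cos(t)]);y=np.array([-np.sin(yaw),np.cos(yaw),0]);x=np.cross(y,a)
def circ(c,r):
    th=np.linspace(0,2*np.pi,40);return c+r*(np.cos(th)[:,None]*x+np.sin(th)[:,None]*y)
import sys
L=np.array(eval(sys.argv[1]));R=L-.13*y
tag=sys.argv[2]
ims=[]
for n,box in(("top",(260,330,140,200)),("top",(320,380,140,200)),("side",(235,275,150,205)),("side",(265,305,140,200))):
    p=cv2.imread(f"pics/{n}0.png");u0,u1,v0,v1=box
    z=8 if n=='top' else 9
    im=cv2.resize(p[v0:v1,u0:u1],None,fx=6,fy=6,interpolation=cv2.INTER_NEAREST)
    for c in(L,R):
        for rr,h in((.025,0),(.011,0),(.025,-.045)):
            q=(proj(n,circ(c+h*a,rr))-[u0-.5,v0-.5])*6
            cv2.polylines(im,[q.astype(np.int32)],True,(0,255,255),1)
    ims.append(cv2.resize(im,(390,int(390*im.shape[0]/im.shape[1])))[:300] if 0 else cv2.copyMakeBorder(im,0,max(0,360-im.shape[0]),0,max(0,420-im.shape[1]),0)[:300 if 0 else 360,:390])
cv2.imwrite(f"pics/ov{tag}.png",np.vstack([np.hstack(ims[:2]),np.hstack(ims[2:])])[:, :780][:720])
im=cv2.imread(f"pics/ov{tag}.png");cv2.imwrite(f"pics/ov{tag}.png",cv2.resize(im,(650,600)))
E
python3 ov.py "[.6040,.0485,.1105]" a
python3 - <<'E'
from h import *
print(onz("top",[[292.3,168.3],[347.7,173]],.111))
E
```

```text
[[ 0.60373385  0.04621839  0.111     ]
 [ 0.59389125 -0.08155314  0.111     ]]
```

View pics/ova.png

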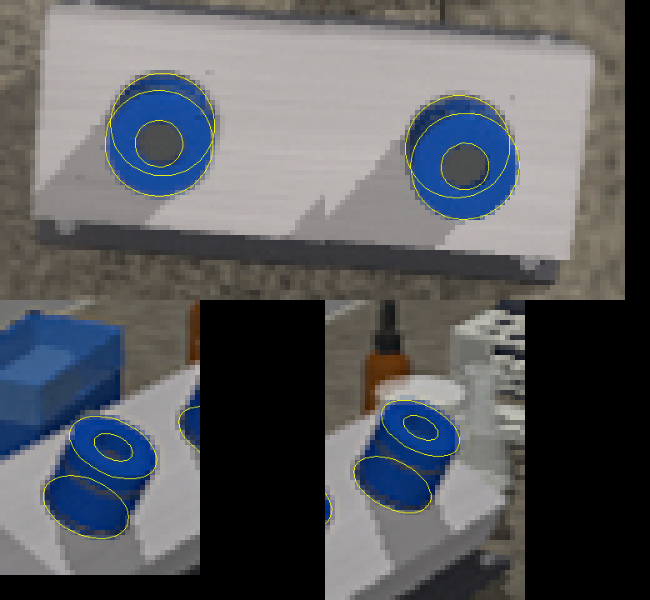

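```bash
cat > ov2.py <<'E'
from h import *
import sys
g=np.array(eval(sys.argv[1]));b=np.array(eval(sys.argv[2]));yb=float(sys.argv[3]);tr=eval(sys.argv[4]);tag=sys.argv[5]
th=np.linspace(0,2*np.pi,40)
C=lambda c,r,z:np.c_[c[0]+r*np.cos(th),c[1]+r*np.sin(th),0*th+z]
def sq(c,w,z,yaw):
    q=np.array([[1,1],[1,-1],[-1,-1],[-1,1]])*w/2;R=np.array([[np.cos(yaw),-np.sin(yaw)],[np.sin(yaw),np.cos(yaw)]])
    return np.c_[q@R.T+c[:2],np.full(4,z)]
ims=[]
for n,box in(("top",(180,245,220,280)),("side",(250,315,220,290)),("top",(370,440,215,285)),("side",(320,385,170,210))):
    p=cv2.imread(f"pics/{n}0.png");u0,u1,v0,v1=box;f=6
    im=cv2.resize(p[v0:v1,u0:u1],None,fx=f,fy=f,interpolation=cv2.INTER_NEAREST)
    for q in(C(g,.0115,.112),C(g,.0115,.052),C(g,.017,.052),sq(b,.07,.048,yb),sq(b,.07,0,yb),sq(tr[:2],.12,.02,tr[2]),sq(tr[:2],.112,.004,tr[2])):
        cv2.polylines(im,[((proj(n,q)-[u0-.5,v0-.5])*f).astype(np.int32)],True,(0,255,255),1)
    ims.append(cv2.copyMakeBorder(im,0,max(0,420-im.shape[0]),0,max(0,420-im.shape[1]),0)[:420,:420])
cv2.imwrite(f"pics/ov{tag}.png",cv2.resize(np.vstack([np.hstack(ims[:2]),np.hstack(ims[2:])]),(600,600)))
E
python3 - <<'E'
from h import *
p=cv2.imread("pics/top0.png");d=np.load("pics/topd.npy");W=cloud("top",d)
h=cv2.cvtColor(p,cv2.COLOR_BGR2HSV).astype(int)
gr=(h[...,0]>45)&(h[...,0]<80)&(h[...,1]>120);gr[:,230:]=0;gr[:,:180]=0
print(gr.sum(),W[gr&(W[...,2]>.1)].mean(0),W[gr].max(0),W[gr].min(0))
red=((h[...,0]<8)|(h[...,0]>172))&(h[...,1]>180);red[:,:370]=0
c=max(cv2.findContours(red.astype(np.uint8),0,1)[0],key=cv2.contourArea);print(cv2.minAreaRect(c),onz("top",[cv2.minAreaRect(c)[0]],.015))
blk=(h[...,2]<45);blk[:,240:]=0;blk[:,:180]=0;blk[:225]=0;blk[275:]=0
c=max(cv2.findContours(blk.astype(np.uint8),0,1)[0],key=cv2.contourArea);print(cv2.minAreaRect(c),onz("top",[cv2.minAreaRect(c)[0]],.048))
E
python3 ov2.py "[.4135,.2465]" "[.415,.249]" 0.05 "[.427,-.236,-.06]" b
```

```text
85 [0.41478449 0.24874499 0.11143498] [0.43323969 0.27614239 0.11610252] [0.40507773 0.23849328 0.04612928]
((404.8049011230469, 249.25607299804688), (49.36289596557617, 48.47944641113281), 6.34019136428833) [[ 0.42556251 -0.23310009  0.015     ]]
((207.35025024414062, 250.40353393554688), (29.06879425048828, 30.564985275268555), 85.91438293457031) [[0.41568264 0.24824141 0.048     ]]
```

View pics/ovb.png

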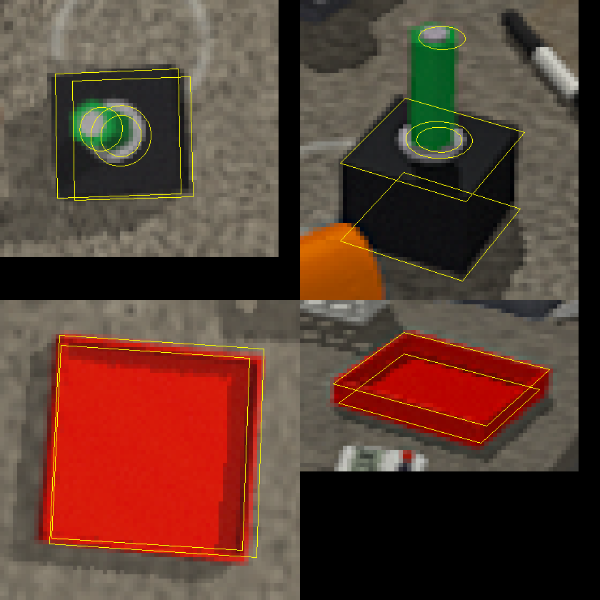

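```bash
python3 ov2.py "[.4155,.249]" "[.416,.249]" 0.04 "[.427,-.234,-.07]" c
```

```text
(no output)
```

View pics/ovc.png

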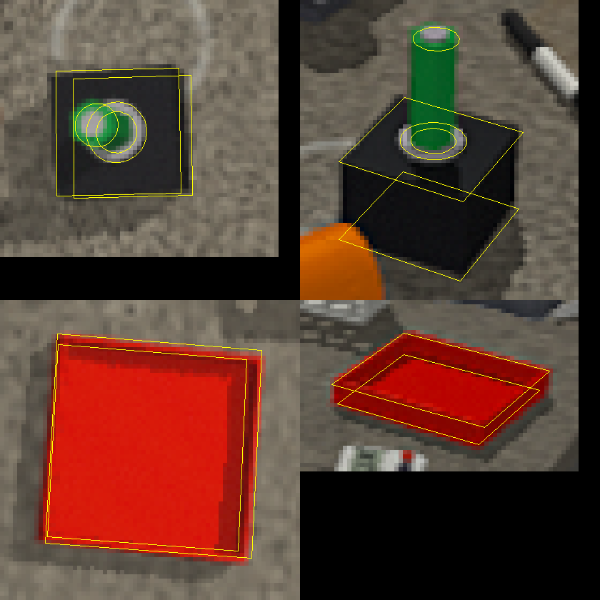

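```bash
cat > mv.py <<'E'
from h import *
from scipy.spatial.transform import Rotation as Ro
np.set_printoptions(precision=4,suppress=True)
def cur():
    s=env.get_state();q=s["orientation"];return s,Ro.from_quat([q[1],q[2],q[3],q[0]]),s["tcp_pos"]
def frame(x,z):
    x=np.array(x,float);x/=np.linalg.norm(x);z=np.array(z,float);z-=x*(x@z);z/=np.linalg.norm(z)
    return Ro.from_matrix(np.c_[x,np.cross(z,x),z])
def rel(pos,Rt=None):
    s,R,p=cur()
    Rt=R if Rt is None else Rt
    return np.round(np.r_[(R.inv()*Rt).as_rotvec(),R.inv().apply(np.array(pos)-p)],4)
def show(*wp):
    s,R,p=cur();print("t",s["clock"],"tcp",p,"q",s["joint_pos"],"F",s["wrist_force"],"gap",s["finger_gap"])
    print("axes\n",R.as_matrix())
    for w in wp:print(rel(*w).tolist())
yaw=-.074;t=np.radians(25)
A=np.array([-np.sin(t)*np.cos(yaw),-np.sin(t)*np.sin(yaw),np.cos(t)]);Y=np.array([-np.sin(yaw),np.cos(yaw),0])
LM=np.array([.604,.048,.1105]);RM=LM-.13*Y
E
python3 - <<'E'
from mv import *
for sg in(1,-1):
    R=frame([0,0,-1],[-.03*sg,sg,0])
    show(([.40,-.40,.30],R),([.5,0,.3],R),([.4155,.249,.2],R),([.4155,.249,.078],R))
E
```

```text
t 1.2 tcp [ 0.1355 -0.5589  0.2423] q [-1.4726  0.3132  0.0461  1.3036  0.      1.4312] F [ 0.3836 -0.0478 -0.5247] gap 0.08504172261020766
axes
 [[ 0.      0.9719  0.2356]
 [-0.0001  0.2356 -0.9719]
 [-1.      0.      0.0001]]
[-2.9338, 0.0, 0.0001, -0.0577, 0.2945, -0.0921]
[-2.9338, 0.0, 0.0001, -0.0577, 0.4859, -0.4573]
[-2.9338, 0.0, 0.0001, 0.0422, 0.4625, -0.7192]
[-2.9338, 0.0, 0.0001, 0.1642, 0.4625, -0.7192]
t 1.2 tcp [ 0.1355 -0.5589  0.2423] q [-1.4726  0.3132  0.0461  1.3036  0.      1.4312] F [ 0.3836 -0.0478 -0.5247] gap 0.08504172261020766
axes
 [[ 0.      0.9719  0.2356]
 [-0.0001  0.2356 -0.9719]
 [-1.      0.      0.0001]]
[0.2078, 0.0001, -0.0, -0.0577, 0.2945, -0.0921]
[0.2078, 0.0001, -0.0, -0.0577, 0.4859, -0.4573]
[0.2078, 0.0001, -0.0, 0.0422, 0.4625, -0.7192]
[0.2078, 0.0001, -0.0, 0.1642, 0.4625, -0.7192]
```

step_arm([
  [[0.2, 0, 0, -0.058, 0.294, -0.092, 1], [0.2, 0, 0, -0.058, 0.294, -0.092, 1], [0.2, 0, 0, -0.058, 0.294, -0.092, 1], [0.2, 0, 0, -0.058, 0.294, -0.092, 1], [0.2, 0, 0, -0.058, 0.294, -0.092, 1], [0.2, 0, 0, -0.058, 0.294, -0.092, 1], [0.2, 0, 0, -0.058, 0.39, -0.275, 1], [0.2, 0, 0, -0.058, 0.486, -0.457, 1], [0.2, 0, 0, -0.058, 0.486, -0.457, 1], [0.2, 0, 0, -0.058, 0.486, -0.457, 1], [0.2, 0, 0, -0.058, 0.486, -0.457, 1], [0.2, 0, 0, -0.058, 0.486, -0.457, 1]],
])

```text
clock: 2.4
tcp_pos: [0.4675, -0.1174, 0.2998]
orientation: [0.51, 0.491, 0.509, -0.49]
wrist_force: [0.8, 0.7, 0.2]
finger_gap: 0.0855
```

```bash
cat > g1.py <<'E'
from mv import *
R=frame([0,0,-1],[.03,-1,0])
show(([.5,0,.3],R),([.4155,.249,.2],R),([.4155,.249,.13],R),([.4155,.249,.078],R))
E
python3 g1.py
```

```text
t 2.4 tcp [ 0.4675 -0.1174  0.2998] q [-0.4127  0.12   -0.0596  1.3903 -0.0001  2.6914] F [0.8478 0.6523 0.2298] gap 0.08548357399916741
axes
 [[ 0.0007  0.9993  0.0375]
 [-0.0004  0.0375 -0.9993]
 [-1.      0.0007  0.0004]]
[0.0075, 0.0004, -0.0007, -0.0002, 0.0369, -0.1161]
[0.0075, 0.0004, -0.0007, 0.0996, -0.0383, -0.3681]
[0.0075, 0.0004, -0.0007, 0.1696, -0.0383, -0.3681]
[0.0075, 0.0004, -0.0007, 0.2216, -0.0384, -0.3682]
```

step_arm([
  [[-0.15, 0, 0, 0, 0.02, -0.05, 1], [-0.3, 0, 0, 0, 0.03, -0.1, 1], [-0.45, 0, 0, 0, 0.03, -0.15, 1], [-0.6, 0, 0, 0, 0.02, -0.19, 1], [-0.75, 0, 0, 0, 0.01, -0.23, 1], [-0.9, 0, 0, 0.02, 0, -0.27, 1], [-1.05, 0, 0, 0.04, -0.02, -0.31, 1], [-1.2, 0, 0, 0.06, -0.03, -0.34, 1], [-1.35, 0, 0, 0.07, -0.038, -0.368, 1], [-1.5, 0, 0, 0.07, -0.038, -0.368, 1], [-1.65, 0, 0, 0.07, -0.038, -0.368, 1], [-1.8, 0, 0, 0.07, -0.038, -0.368, 1]],
])

```text
clock: 3.6
tcp_pos: [0.4154, 0.2494, 0.2295]
orientation: [0.701, -0.097, 0.7, 0.096]
wrist_force: [-0.1, 0.4, -0.6]
finger_gap: 0.0853
```

```bash
sed -i 's/\[.03,-1,0\]/[-.03,1,0]/' g1.py; python3 g1.py
```

```text
t 3.6 tcp [0.4154 0.2494 0.2295] q [ 0.3752  0.1428 -0.2048  1.2229 -0.0007  1.672 ] F [-0.1436  0.4218 -0.5899] gap 0.08527080296803312
axes
 [[ 0.0005 -0.2706  0.9627]
 [-0.0005  0.9627  0.2706]
 [-1.     -0.0006  0.0004]]
[-1.3268, -0.0001, 0.0008, -0.0703, -0.263, 0.014]
[-1.3268, -0.0001, 0.0008, 0.0295, -0.0004, -0.0]
[-1.3268, -0.0001, 0.0008, 0.0995, -0.0003, -0.0]
[-1.3268, -0.0001, 0.0008, 0.1515, -0.0003, -0.0001]
```

step_arm([
  [[-0.15, 0, 0, 0.02, 0, 0, 1], [-0.3, 0, 0, 0.03, 0, 0, 1], [-0.45, 0, 0, 0.03, 0, 0, 1], [-0.6, 0, 0, 0.03, 0, 0, 1], [-0.75, 0, 0, 0.03, 0, 0, 1], [-0.9, 0, 0, 0.03, 0, 0, 1], [-1.05, 0, 0, 0.04, 0, 0, 1], [-1.2, 0, 0, 0.06, 0, 0, 1], [-1.327, 0, 0, 0.08, 0, 0, 1], [-1.327, 0, 0, 0.1, 0, 0, 1], [-1.327, 0, 0, 0.125, 0, 0, 1], [-1.327, 0, 0, 0.1515, 0, 0, 1]],
])

```text
clock: 4.8
tcp_pos: [0.416, 0.2495, 0.0776]
orientation: [-0.493, 0.508, -0.492, -0.507]
wrist_force: [-1.4, 0.4, -0.1]
finger_gap: 0.0854
```

```bash
python3 g1.py
python3 - <<'E'
from h import *
a=[]
for n,(u0,u1,v0,v1) in(("side",(230,340,190,290)),("top",(160,270,200,300))):
    p,d=env.read_camera(n);cv2.imwrite(f"pics/{n}1.png",p[:,:,::-1]);a.append(cv2.resize(p[v0:v1,u0:u1,::-1],(400,400)))
cv2.imwrite("pics/z1.png",np.hstack(a))
E
```

```text
t 4.8 tcp [0.416  0.2495 0.0776] q [ 0.375   0.2582 -0.4587  0.852  -0.0007  0.3447] F [-1.3972  0.4396 -0.1147] gap 0.08539053612150917
axes
 [[ 0.002  -0.9995 -0.0302]
 [ 0.0001 -0.0302  0.9995]
 [-1.     -0.002  -0.    ]]
[0.0003, -0.0, 0.002, -0.2222, -0.0769, -0.2519]
[0.0003, -0.0, 0.002, -0.1224, 0.0002, -0.0005]
[0.0003, -0.0, 0.002, -0.0524, 0.0004, -0.0005]
[0.0003, -0.0, 0.002, -0.0004, 0.0005, -0.0005]
```

View pics/z1.png

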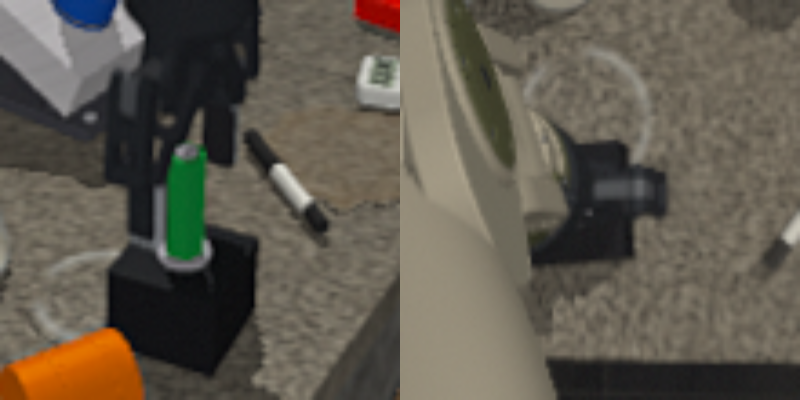

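Fingers straddle the handle (side view: fingers at about x=150 and x=220, handle at 187). Closing.

step_arm([
  [[0, 0, 0, 0, 0, 0, 0.5], [0, 0, 0, 0, 0, 0, 0.3], [0, 0, 0, 0, 0, 0, 0.1], [0, 0, 0, 0, 0, 0, 0], [0, 0, 0, 0, 0, 0, 0], [0, 0, 0, 0, 0, 0, 0], [0, 0, 0, 0, 0, 0, 0], [0, 0, 0, 0, 0, 0, 0]],
], force=50)

```text
clock: 5.7
tcp_pos: [0.4138, 0.2486, 0.0763]
orientation: [0.491, -0.507, 0.494, 0.508]
wrist_force: [-0.2, 0.2, 5.7]
finger_gap: 0.0243
```

step_arm([
  [[0, 0, 0, -0.02, 0, 0, 0], [0, 0, 0, -0.05, 0, 0, 0], [0, 0, 0, -0.09, 0, 0, 0], [0, 0, 0, -0.13, 0, 0, 0], [0, 0, 0, -0.16, 0, 0, 0], [0, 0, 0, -0.16, 0, 0, 0]],
])

```text
clock: 6.3
tcp_pos: [0.4166, 0.2499, 0.2411]
orientation: [-0.494, 0.508, -0.491, -0.507]
wrist_force: [0.3, 0.1, 0.6]
finger_gap: 0.0243
```

```bash
cat > g2.py <<'E'
from mv import *
import sys
# tip offset: TCP is d ahead... gauge tip distance ahead of TCP
d=float(sys.argv[1]); 
for M in(LM,RM):
  for sg in(1,):
    R=frame(-A,sg*Y)
    print("sleeve");show(*[(M+A*(d+h),R) for h in(.1,.015,.005,0,-.012,-.018,-.03,-.038)])
E
python3 g2.py .068
python3 - <<'E'
from h import *
a=[]
for n,(u0,u1,v0,v1) in(("side",(230,340,120,220)),("top",(140,250,180,280))):
    p,d=env.read_camera(n);cv2.imwrite(f"pics/{n}2.png",p[:,:,::-1]);np.save(f"pics/{n}2.npy",d);a.append(cv2.resize(p[v0:v1,u0:u1,::-1],(400,400)))
cv2.imwrite("pics/z2.png",np.hstack(a))
E
```

```text
sleeve
t 6.3 tcp [0.4166 0.2499 0.2411] q [ 0.3752  0.137  -0.183   1.2458 -0.0006  0.3449] F [0.259  0.1443 0.5697] gap 0.024284360607587624
axes
 [[ 0.0049 -0.9995 -0.0303]
 [ 0.0013 -0.0303  0.9995]
 [-1.     -0.0049  0.0011]]
[0.1023, 0.0241, -0.431, -0.0213, -0.1107, -0.2]
[0.1023, 0.0241, -0.431, 0.0559, -0.146, -0.2039]
[0.1023, 0.0241, -0.431, 0.065, -0.1502, -0.2043]
[0.1023, 0.0241, -0.431, 0.0695, -0.1523, -0.2045]
[0.1023, 0.0241, -0.431, 0.0804, -0.1573, -0.2051]
[0.1023, 0.0241, -0.431, 0.0859, -0.1598, -0.2053]
[0.1023, 0.0241, -0.431, 0.0968, -0.1647, -0.2059]
[0.1023, 0.0241, -0.431, 0.104, -0.1681, -0.2062]
sleeve
t 6.3 tcp [0.4166 0.2499 0.2411] q [ 0.3752  0.137  -0.183   1.2458 -0.0006  0.3449] F [0.259  0.1443 0.5697] gap 0.024284360607587624
axes
 [[ 0.0049 -0.9995 -0.0303]
 [ 0.0013 -0.0303  0.9995]
 [-1.     -0.0049  0.0011]]
[0.1023, 0.0241, -0.431, -0.0215, -0.0972, -0.3293]
[0.1023, 0.0241, -0.431, 0.0557, -0.1325, -0.3332]
[0.1023, 0.0241, -0.431, 0.0647, -0.1367, -0.3336]
[0.1023, 0.0241, -0.431, 0.0693, -0.1387, -0.3338]
[0.1023, 0.0241, -0.431, 0.0802, -0.1437, -0.3344]
[0.1023, 0.0241, -0.431, 0.0856, -0.1462, -0.3346]
[0.1023, 0.0241, -0.431, 0.0965, -0.1512, -0.3352]
[0.1023, 0.0241, -0.431, 0.1038, -0.1545, -0.3355]
```

View pics/side2.png

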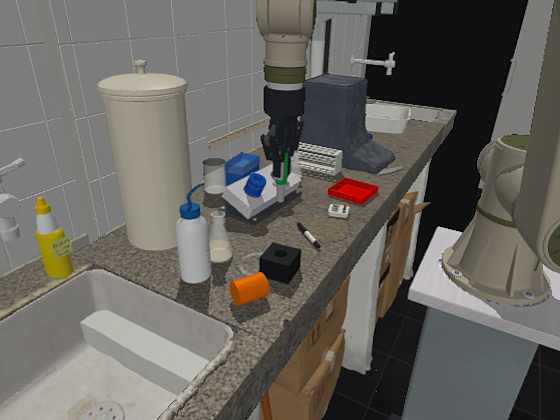

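```bash
cat > gv.py <<'E'
from mv import *
import sys
# overlay gauge held: tip = tcp + x*d
n,f,tag,d=sys.argv[1],sys.argv[2],sys.argv[3],float(sys.argv[4])
s,R,p=cur();M=R.as_matrix();x,y,z=M.T
img,dep=env.read_camera(n)
cv2.imwrite(f"pics/{n}_{tag}.png",img[:,:,::-1])
tip=p+x*d;th=np.linspace(0,2*np.pi,40)
C=lambda h,r:tip-x*h+r*(np.cos(th)[:,None]*y+np.sin(th)[:,None]*z)
c=proj(n,[tip-.04*x])[0].astype(int);u0,v0=np.clip(c-35,0,[490,350]);k=8
im=cv2.resize(img[v0:v0+70,u0:u0+70,::-1],None,fx=k,fy=k,interpolation=cv2.INTER_NEAREST)
for h,r in((0,.006),(.004,.008),(.038,.008),(.038,.017),(.042,.017),(.102,.012)):
    cv2.polylines(im,[((proj(n,C(h,r))-[u0-.5,v0-.5])*k).astype(np.int32)],True,(0,255,255),1)
cv2.imwrite(f"pics/gv{tag}.png",im);print(u0,v0)
E
python3 gv.py side x a .067
```

```text
247 151
```

View pics/gva.png

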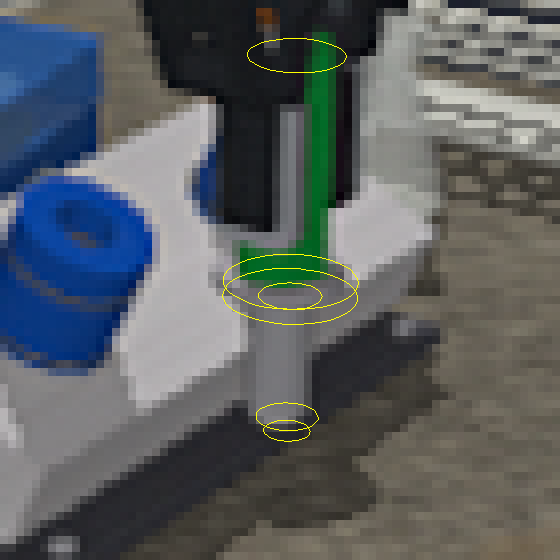

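step_arm([
  [[0.03, 0.006, -0.11, -0.02, -0.04, -0.05, 0], [0.05, 0.012, -0.22, -0.022, -0.07, -0.1, 0], [0.08, 0.018, -0.33, -0.022, -0.1, -0.15, 0], [0.102, 0.024, -0.431, -0.022, -0.11, -0.19, 0], [0.102, 0.024, -0.431, -0.022, -0.111, -0.2, 0], [0.102, 0.024, -0.431, -0.022, -0.111, -0.2, 0], [0.102, 0.024, -0.431, 0.01, -0.125, -0.202, 0], [0.102, 0.024, -0.431, 0.035, -0.136, -0.203, 0], [0.102, 0.024, -0.431, 0.055, -0.145, -0.204, 0], [0.102, 0.024, -0.431, 0.055, -0.145, -0.204, 0], [0.102, 0.024, -0.431, 0.055, -0.145, -0.204, 0]],
])

```text
clock: 7.55
tcp_pos: [0.5638, 0.0497, 0.1793]
orientation: [0.607, -0.581, 0.406, 0.361]
wrist_force: [-0.1, -0.5, 0.3]
finger_gap: 0.0242
```

```bash
python3 g2.py .067 | head -14;python3 gv.py side x b .067;python3 gv.py top x c .067
```

```text
sleeve
t 7.55 tcp [0.5638 0.0497 0.1793] q [-0.0464  0.0237 -0.5638  0.5589 -0.0146  0.0227] F [-0.1068 -0.5481  0.3262] gap 0.024245254134720597
axes
 [[ 0.4106 -0.9089  0.073 ]
 [-0.0336  0.0649  0.9973]
 [-0.9112 -0.412  -0.0039]]
[0.0024, -0.0032, -0.0117, -0.0877, -0.0064, 0.001]
[0.0024, -0.0032, -0.0117, -0.0027, -0.0074, 0.0013]
[0.0024, -0.0032, -0.0117, 0.0073, -0.0075, 0.0013]
[0.0024, -0.0032, -0.0117, 0.0123, -0.0076, 0.0013]
[0.0024, -0.0032, -0.0117, 0.0243, -0.0077, 0.0013]
[0.0024, -0.0032, -0.0117, 0.0303, -0.0078, 0.0014]
[0.0024, -0.0032, -0.0117, 0.0423, -0.0079, 0.0014]
[0.0024, -0.0032, -0.0117, 0.0503, -0.008, 0.0014]
231 130
256 140
```

View pics/gvb.png

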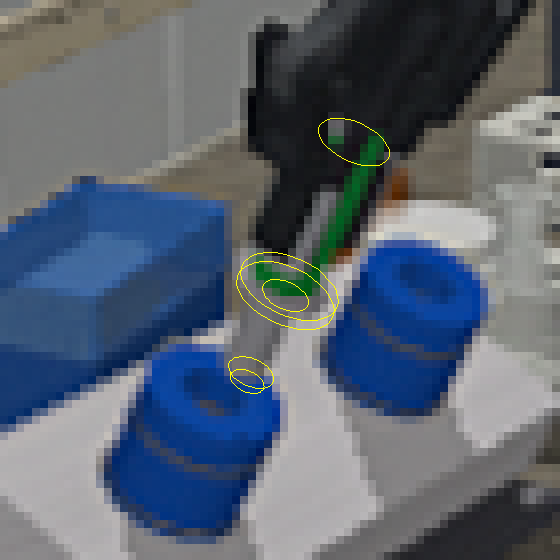

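View pics/gvc.png

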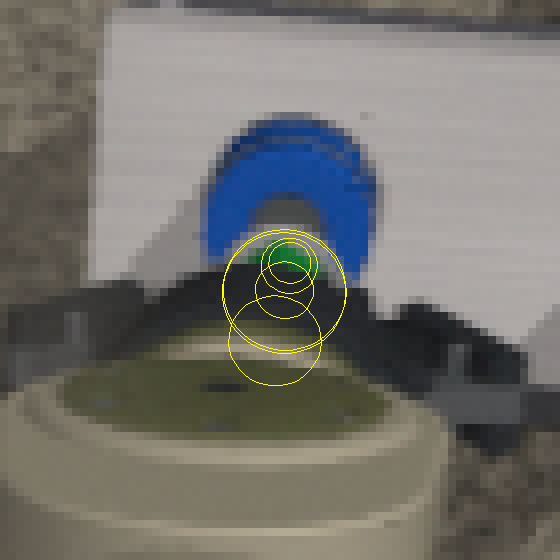

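step_arm([
  [[0.002, -0.003, -0.012, -0.002, -0.007, 0.001, 0], [0.002, -0.003, -0.012, 0.002, -0.007, 0.001, 0], [0.002, -0.003, -0.012, 0.006, -0.007, 0.001, 0], [0.002, -0.003, -0.012, 0.006, -0.007, 0.001, 0], [0.002, -0.003, -0.012, 0.006, -0.007, 0.001, 0]],
])

```text
clock: 8.15
tcp_pos: [0.5736, 0.0499, 0.1786]
orientation: [0.611, -0.583, 0.401, 0.357]
wrist_force: [-0.4, -0.4, -1.1]
finger_gap: 0.0243
```

```bash
python3 g2.py .067 | head -14;python3 gv.py side x d .067
```

```text
sleeve
t 8.15 tcp [0.5736 0.0499 0.1786] q [-0.0467  0.0341 -0.5623  0.5345 -0.0118  0.0244] F [-0.3673 -0.4381 -1.0593] gap 0.02434240362053954
axes
 [[ 0.4248 -0.9023  0.0737]
 [-0.0317  0.0665  0.9973]
 [-0.9047 -0.426  -0.0003]]
[0.0004, -0.0002, 0.0037, -0.0924, 0.0008, 0.0004]
[0.0004, -0.0002, 0.0037, -0.0074, 0.0011, 0.0004]
[0.0004, -0.0002, 0.0037, 0.0026, 0.0012, 0.0004]
[0.0004, -0.0002, 0.0037, 0.0076, 0.0012, 0.0004]
[0.0004, -0.0002, 0.0037, 0.0196, 0.0012, 0.0004]
[0.0004, -0.0002, 0.0037, 0.0256, 0.0013, 0.0004]
[0.0004, -0.0002, 0.0037, 0.0376, 0.0013, 0.0004]
[0.0004, -0.0002, 0.0037, 0.0456, 0.0013, 0.0004]
228 130
```

View pics/gvd.png

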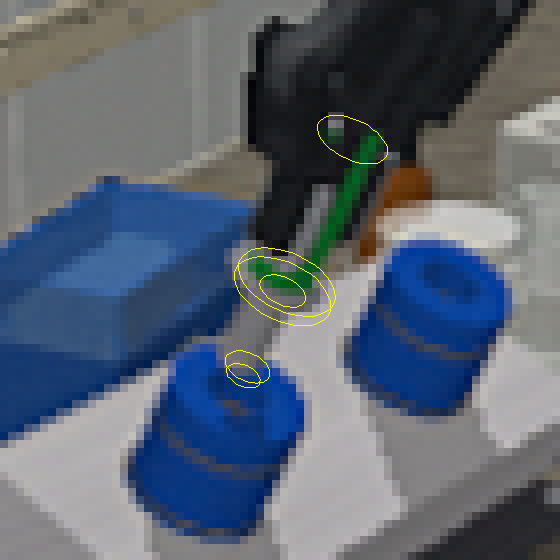

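step_arm([
  [[0, 0, 0.003, 0.003, 0.0015, 0.0004, 0], [0, 0, 0.003, 0.006, 0.0015, 0.0004, 0], [0, 0, 0.003, 0.009, 0.0015, 0.0004, 0], [0, 0, 0.003, 0.012, 0.0015, 0.0004, 0], [0, 0, 0.003, 0.015, 0.0015, 0.0004, 0], [0, 0, 0.003, 0.018, 0.0015, 0.0004, 0], [0, 0, 0.003, 0.018, 0.0015, 0.0004, 0]],
])

```text
clock: 8.9
tcp_pos: [0.5798, 0.0498, 0.161]
orientation: [0.61, -0.582, 0.402, 0.358]
wrist_force: [-0.4, -0.1, -1.3]
finger_gap: 0.0241
```

```bash
python3 g2.py .067 | head -14;python3 gv.py side x e .067
```

```text
sleeve
t 8.9 tcp [0.5798 0.0498 0.161 ] q [-0.0462  0.0653 -0.575   0.4945 -0.0119  0.0248] F [-0.3855 -0.0806 -1.2628] gap 0.02413210478378404
axes
 [[ 0.4213 -0.9039  0.0737]
 [-0.0314  0.0667  0.9973]
 [-0.9064 -0.4224 -0.0003]]
[0.0003, -0.0001, -0.0002, -0.1109, -0.0006, -0.0]
[0.0003, -0.0001, -0.0002, -0.0259, -0.0007, -0.0]
[0.0003, -0.0001, -0.0002, -0.0159, -0.0007, -0.0]
[0.0003, -0.0001, -0.0002, -0.0109, -0.0007, -0.0]
[0.0003, -0.0001, -0.0002, 0.0011, -0.0007, -0.0]
[0.0003, -0.0001, -0.0002, 0.0071, -0.0007, -0.0]
[0.0003, -0.0001, -0.0002, 0.0191, -0.0007, -0.0]
[0.0003, -0.0001, -0.0002, 0.0271, -0.0007, -0.0]
226 136
```

View pics/gve.png

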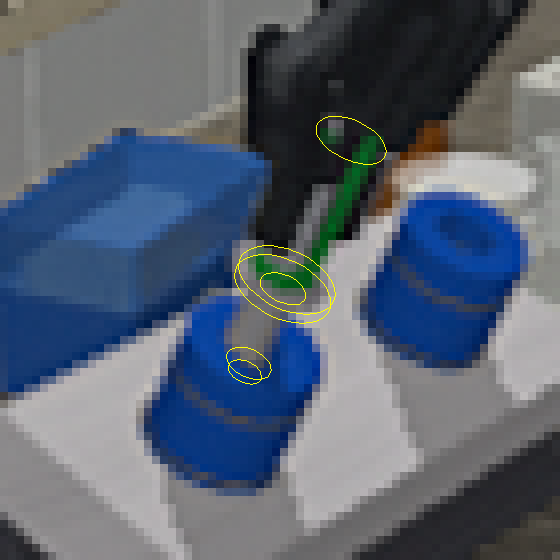

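step_arm([
  [[0, 0, 0, 0.0015, 0, 0, 0], [0, 0, 0, 0.003, 0, 0, 0], [0, 0, 0, 0.0045, 0, 0, 0], [0, 0, 0, 0.006, 0, 0, 0], [0, 0, 0, 0.0075, 0, 0, 0], [0, 0, 0, 0.0075, 0, 0, 0]],
])

```text
clock: 9.55
tcp_pos: [0.5826, 0.0497, 0.1565]
orientation: [0.61, -0.582, 0.401, 0.357]
wrist_force: [-15.3, 0.4, 18.0]
finger_gap: 0.0246
```

```bash
python3 g2.py .067 | head -14
```

```text
sleeve
t 9.55 tcp [0.5826 0.0497 0.1565] q [-0.046   0.0745 -0.5783  0.4804 -0.0123  0.0246] F [-15.3418   0.3587  17.9766] gap 0.024631201601671013
axes
 [[ 0.4227 -0.9033  0.0735]
 [-0.0318  0.0663  0.9973]
 [-0.9057 -0.4239 -0.0007]]
[0.0007, -0.0004, 0.0014, -0.1162, -0.0002, -0.0001]
[0.0007, -0.0004, 0.0014, -0.0312, -0.0, -0.0001]
[0.0007, -0.0004, 0.0014, -0.0212, -0.0, -0.0001]
[0.0007, -0.0004, 0.0014, -0.0162, -0.0, -0.0001]
[0.0007, -0.0004, 0.0014, -0.0042, -0.0, -0.0001]
[0.0007, -0.0004, 0.0014, 0.0018, 0.0, -0.0001]
[0.0007, -0.0004, 0.0014, 0.0138, 0.0, -0.0001]
[0.0007, -0.0004, 0.0014, 0.0218, 0.0, -0.0001]
```

The pin stopped 15–16 mm into the left sleeve with about 23 N axial force, so the left one looks tight. I withdraw and test the right one.

step_arm([
  [[0, 0, 0, -0.008, 0, 0, 0], [0, 0, 0, -0.025, 0, 0, 0], [0, 0, 0, -0.045, 0, 0, 0], [0, 0, 0, -0.047, 0, 0, 0], [0, 0, 0, -0.047, 0, -0.04, 0], [0, 0, 0, -0.047, 0, -0.08, 0], [0, 0, 0, -0.047, 0, -0.11, 0], [0, 0, 0, -0.047, 0, -0.13, 0], [0, 0, 0, -0.047, 0, -0.13, 0], [0, 0, 0, -0.036, 0, -0.13, 0], [0, 0, 0, -0.028, 0, -0.13, 0], [0, 0, 0, -0.028, 0, -0.13, 0]],
])

```text
clock: 10.75
tcp_pos: [0.5606, -0.0777, 0.1796]
orientation: [0.609, -0.582, 0.402, 0.359]
wrist_force: [-0.1, 1.3, -0.2]
finger_gap: 0.0241
```

```bash
python3 g2.py .067 | tail -13;python3 gv.py side x f .067
```

```text
t 10.75 tcp [ 0.5606 -0.0777  0.1796] q [-0.3369  0.0166 -0.5729  0.5601  0.1108 -0.2411] F [-0.1459  1.3161 -0.1893] gap 0.024135448419865965
axes
 [[ 0.42   -0.9047  0.0719]
 [-0.0299  0.0654  0.9974]
 [-0.907  -0.421   0.0004]]
[0.0017, 0.0012, -0.0018, -0.09, -0.0014, -0.0013]
[0.0017, 0.0012, -0.0018, -0.005, -0.0016, -0.0014]
[0.0017, 0.0012, -0.0018, 0.005, -0.0016, -0.0014]
[0.0017, 0.0012, -0.0018, 0.01, -0.0016, -0.0015]
[0.0017, 0.0012, -0.0018, 0.022, -0.0016, -0.0015]
[0.0017, 0.0012, -0.0018, 0.028, -0.0016, -0.0015]
[0.0017, 0.0012, -0.0018, 0.04, -0.0017, -0.0015]
[0.0017, 0.0012, -0.0018, 0.048, -0.0017, -0.0015]
255 117
```

View pics/gvf.png

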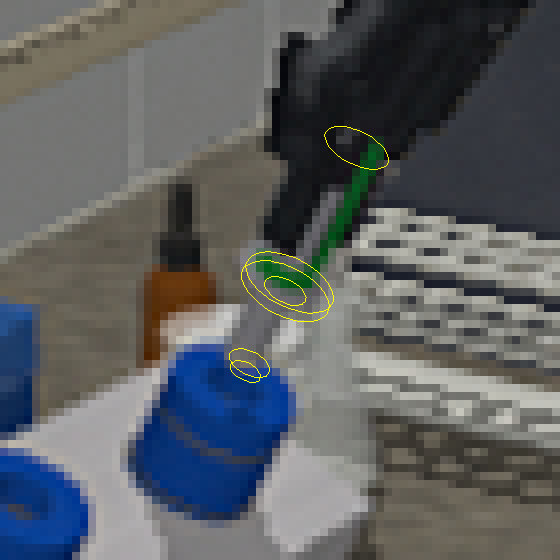

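step_arm([
  [[0.002, 0.001, -0.002, 0, -0.0012, -0.0015, 0], [0.002, 0.001, -0.002, 0.003, -0.0012, -0.0015, 0], [0.002, 0.001, -0.002, 0.006, -0.0012, -0.0015, 0], [0.002, 0.001, -0.002, 0.009, -0.0012, -0.0015, 0], [0.002, 0.001, -0.002, 0.012, -0.0012, -0.0015, 0], [0.002, 0.001, -0.002, 0.015, -0.0012, -0.0015, 0], [0.002, 0.001, -0.002, 0.018, -0.0012, -0.0015, 0], [0.002, 0.001, -0.002, 0.021, -0.0012, -0.0015, 0], [0.002, 0.001, -0.002, 0.021, -0.0012, -0.0015, 0]],
])

```text
clock: 11.7
tcp_pos: [0.5702, -0.0799, 0.161]
orientation: [0.61, -0.582, 0.402, 0.358]
wrist_force: [-0.6, 0.1, -1.6]
finger_gap: 0.0241
```

```bash
python3 g2.py .067 | tail -13;python3 gv.py side x g .067
```

```text
t 11.7 tcp [ 0.5702 -0.0799  0.161 ] q [-0.334   0.0529 -0.5864  0.5084  0.109  -0.2363] F [-0.6402  0.0532 -1.5756] gap 0.024147887752696964
axes
 [[ 0.4213 -0.9039  0.0741]
 [-0.0311  0.0673  0.9972]
 [-0.9064 -0.4224  0.0003]]
[-0.0003, 0.0002, -0.0002, -0.111, -0.0006, 0.0001]
[-0.0003, 0.0002, -0.0002, -0.026, -0.0006, 0.0001]
[-0.0003, 0.0002, -0.0002, -0.016, -0.0006, 0.0001]
[-0.0003, 0.0002, -0.0002, -0.011, -0.0006, 0.0001]
[-0.0003, 0.0002, -0.0002, 0.001, -0.0006, 0.0001]
[-0.0003, 0.0002, -0.0002, 0.007, -0.0006, 0.0001]
[-0.0003, 0.0002, -0.0002, 0.019, -0.0006, 0.0001]
[-0.0003, 0.0002, -0.0002, 0.027, -0.0006, 0.0001]
252 122
```

View pics/gvg.png

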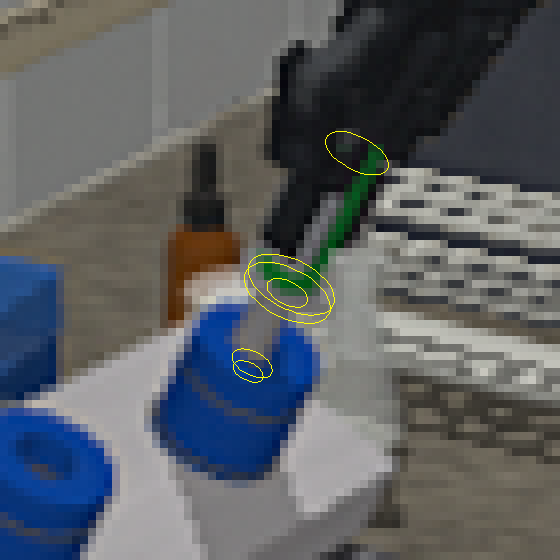

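Pin in the right bore, no force. I continue slowly past 15 mm.

step_arm([
  [[0, 0, 0, 0.0015, 0, 0, 0], [0, 0, 0, 0.003, 0, 0, 0], [0, 0, 0, 0.0045, 0, 0, 0], [0, 0, 0, 0.006, 0, 0, 0], [0, 0, 0, 0.0075, 0, 0, 0], [0, 0, 0, 0.0075, 0, 0, 0]],
])

```text
clock: 12.35
tcp_pos: [0.5734, -0.0801, 0.1541]
orientation: [0.61, -0.582, 0.402, 0.358]
wrist_force: [-0.0, -0.0, -1.5]
finger_gap: 0.0244
```

```bash
python3 g2.py .067 | tail -13
```

```text
t 12.35 tcp [ 0.5734 -0.0801  0.1541] q [-0.3322  0.0662 -0.591   0.4905  0.1083 -0.2347] F [-0.028  -0.0426 -1.5332] gap 0.024443116457225512
axes
 [[ 0.4211 -0.904   0.0741]
 [-0.0309  0.0673  0.9973]
 [-0.9065 -0.4222  0.0004]]
[-0.0003, 0.0003, -0.0004, -0.1185, -0.0006, 0.0]
[-0.0003, 0.0003, -0.0004, -0.0335, -0.0007, 0.0]
[-0.0003, 0.0003, -0.0004, -0.0235, -0.0007, 0.0]
[-0.0003, 0.0003, -0.0004, -0.0185, -0.0007, 0.0]
[-0.0003, 0.0003, -0.0004, -0.0065, -0.0007, 0.0]
[-0.0003, 0.0003, -0.0004, -0.0005, -0.0007, 0.0]
[-0.0003, 0.0003, -0.0004, 0.0115, -0.0007, 0.0]
[-0.0003, 0.0003, -0.0004, 0.0195, -0.0007, 0.0]
```

step_arm([
  [[0, 0, 0, 0.0025, 0, 0, 0], [0, 0, 0, 0.005, 0, 0, 0], [0, 0, 0, 0.0075, 0, 0, 0], [0, 0, 0, 0.01, 0, 0, 0], [0, 0, 0, 0.0125, 0, 0, 0], [0, 0, 0, 0.015, 0, 0, 0], [0, 0, 0, 0.016, 0, 0, 0], [0, 0, 0, 0.017, 0, 0, 0], [0, 0, 0, 0.017, 0, 0, 0]],
])

```text
clock: 13.25
tcp_pos: [0.5805, -0.0806, 0.1385]
orientation: [0.61, -0.582, 0.402, 0.358]
wrist_force: [0.3, 0.6, -1.7]
finger_gap: 0.0244
```

step_arm([
  [[0, 0, 0, 0.001, 0, 0, 0], [0, 0, 0, 0.002, 0, 0, 0], [0, 0, 0, 0.003, 0, 0, 0], [0, 0, 0, 0.003, 0, 0, 0]],
])

```text
clock: 13.65
tcp_pos: [0.5818, -0.0807, 0.1357]
orientation: [0.61, -0.582, 0.402, 0.358]
wrist_force: [-0.7, 0.3, -1.7]
finger_gap: 0.0243
```

```bash
python3 g2.py .067 | tail -13;python3 gv.py side x h .067
```

```text
t 13.65 tcp [ 0.5818 -0.0807  0.1357] q [-0.3274  0.1025 -0.6023  0.4427  0.1064 -0.2303] F [-0.6738  0.274  -1.6829] gap 0.024259603198204673
axes
 [[ 0.4209 -0.9041  0.0741]
 [-0.0308  0.0674  0.9973]
 [-0.9066 -0.422   0.0005]]
[-0.0003, 0.0004, -0.0006, -0.1388, -0.0007, 0.0]
[-0.0003, 0.0004, -0.0006, -0.0538, -0.0008, 0.0]
[-0.0003, 0.0004, -0.0006, -0.0438, -0.0008, 0.0]
[-0.0003, 0.0004, -0.0006, -0.0388, -0.0008, 0.0]
[-0.0003, 0.0004, -0.0006, -0.0268, -0.0008, -0.0]
[-0.0003, 0.0004, -0.0006, -0.0208, -0.0008, -0.0]
[-0.0003, 0.0004, -0.0006, -0.0088, -0.0008, -0.0]
[-0.0003, 0.0004, -0.0006, -0.0008, -0.0008, -0.0]
249 129
```

View pics/gvh.png

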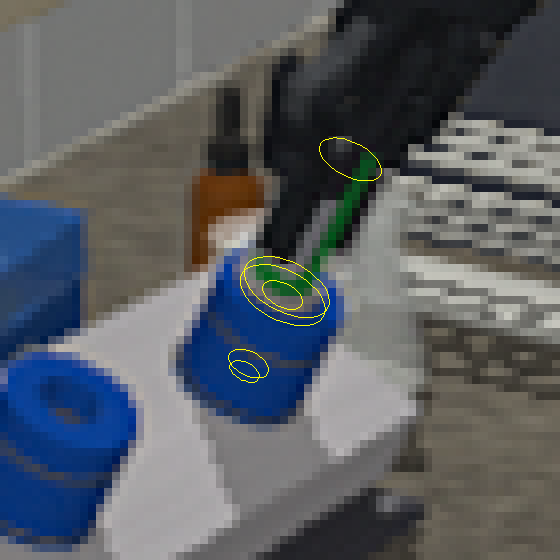

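step_arm([
  [[0, 0, 0, 0.0005, 0, 0, 0], [0, 0, 0, 0.001, 0, 0, 0], [0, 0, 0, 0.0015, 0, 0, 0], [0, 0, 0, 0.0015, 0, 0, 0]],
])

```text
clock: 14.1
tcp_pos: [0.5821, -0.0807, 0.1357]
orientation: [0.61, -0.582, 0.402, 0.358]
wrist_force: [-10.1, 1.3, 11.4]
finger_gap: 0.0243
```

step_arm([
  [[0, 0, 0, 0, 0, 0, 0.3], [0, 0, 0, 0, 0, 0, 0.6], [0, 0, 0, 0, 0, 0, 0.6], [0, 0, 0, 0, 0, 0, 0.6], [0, 0, 0, -0.02, 0, 0, 0.6], [0, 0, 0, -0.05, 0, 0, 0.8], [0, 0, 0, -0.09, 0, 0, 1], [0, 0, 0, -0.13, 0, 0, 1], [0, 0, 0, -0.13, 0, 0, 1]],
])

```text
clock: 15.0
tcp_pos: [0.529, -0.0774, 0.2598]
orientation: [0.611, -0.584, 0.4, 0.354]
wrist_force: [0.4, -0.4, 0.6]
finger_gap: 0.0853
```

```bash
cat > look.py <<'E'
from mv import *
import sys
tag=sys.argv[1];a=[]
for n,(u0,u1,v0,v1) in(("side",(225,325,130,230)),("top",(270,370,130,230))):
    p,d=env.read_camera(n);cv2.imwrite(f"pics/{n}_{tag}.png",p[:,:,::-1]);a.append(cv2.resize(p[v0:v1,u0:u1,::-1],(400,400)))
cv2.imwrite(f"pics/z{tag}.png",np.hstack(a))
E
python3 look.py j
cat > g3.py <<'E'
from mv import *
R=frame(-A,Y)
# TCP when grasp point is g below the mouth: TCP = M - A*(g+.008)
show(*[(LM-A*h,R) for h in(-.13,-.05,0,.028)])
E
python3 g3.py
```

```text
t 15.1 tcp [ 0.5279 -0.0769  0.2549] q [-0.3612 -0.1056 -0.4951  0.7576  0.1198 -0.2611] F [ 0.1265  0.888  -1.0365] gap 0.08551685421831201
axes
 [[ 0.424  -0.9026  0.0744]
 [-0.0324  0.067   0.9972]
 [-0.9051 -0.4253 -0.0008]]
[-0.0001, -0.0009, 0.0029, 0.0289, 0.0007, 0.1303]
[-0.0001, -0.0009, 0.0029, 0.1089, 0.0009, 0.1303]
[-0.0001, -0.0009, 0.0029, 0.1589, 0.0011, 0.1304]
[-0.0001, -0.0009, 0.0029, 0.1869, 0.0012, 0.1304]
```

View pics/zj.png

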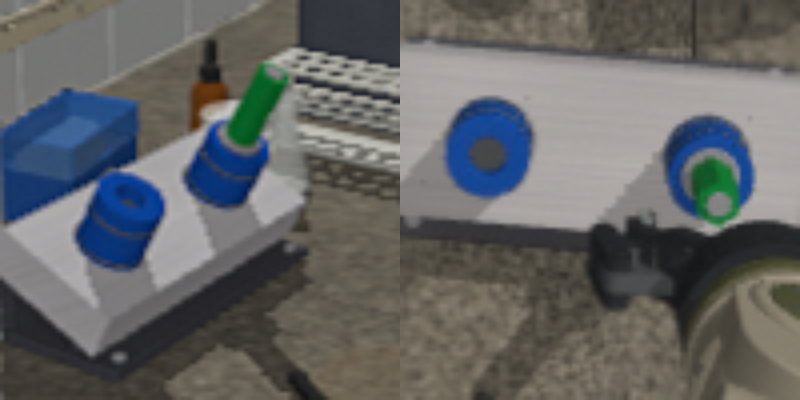

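step_arm([
  [[0, -0.001, 0.003, 0, 0, 0.045, 1], [0, -0.001, 0.003, 0, 0, 0.09, 1], [0, -0.001, 0.003, 0.01, 0.001, 0.13, 1], [0, -0.001, 0.003, 0.05, 0.001, 0.13, 1], [0, -0.001, 0.003, 0.09, 0.001, 0.13, 1], [0, -0.001, 0.003, 0.11, 0.001, 0.13, 1], [0, -0.001, 0.003, 0.13, 0.001, 0.13, 1], [0, -0.001, 0.003, 0.13, 0.001, 0.13, 1]],
])

```text
clock: 15.9
tcp_pos: [0.5894, 0.0488, 0.1312]
orientation: [0.608, -0.58, 0.404, 0.36]
wrist_force: [-1.2, -0.3, -0.4]
finger_gap: 0.0854
```

```bash
python3 g3.py;python3 look.py k
```

```text
t 15.9 tcp [0.5894 0.0488 0.1312] q [-0.0477  0.1201 -0.5927  0.4305 -0.011   0.0238] F [-1.1748 -0.2904 -0.4446] gap 0.08541099332945118
axes
 [[ 0.4136 -0.9075  0.0738]
 [-0.0307  0.0671  0.9973]
 [-0.9099 -0.4147 -0.0001]]
[0.0001, -0.0, -0.0087, -0.1051, -0.0036, 0.0003]
[0.0001, -0.0, -0.0087, -0.0251, -0.0043, 0.0003]
[0.0001, -0.0, -0.0087, 0.0249, -0.0047, 0.0003]
[0.0001, -0.0, -0.0087, 0.0529, -0.005, 0.0003]
```

View pics/zk.png

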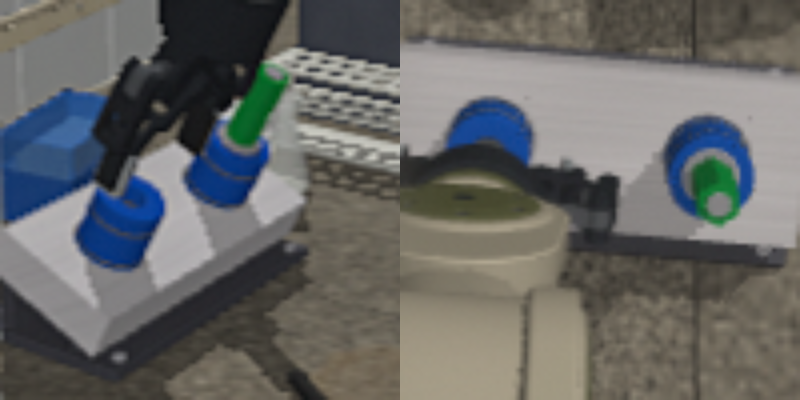

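step_arm([
  [[0, 0, -0.009, 0, -0.004, 0, 1], [0, 0, -0.009, 0.005, -0.0045, 0, 1], [0, 0, -0.009, 0.015, -0.0047, 0, 1], [0, 0, -0.009, 0.025, -0.0048, 0, 1], [0, 0, -0.009, 0.035, -0.005, 0, 1], [0, 0, -0.009, 0.045, -0.005, 0, 1], [0, 0, -0.009, 0.051, -0.005, 0, 1], [0, 0, -0.009, 0.051, -0.005, 0, 1]],
])

```text
clock: 16.8
tcp_pos: [0.616, 0.0467, 0.089]
orientation: [0.611, -0.582, 0.401, 0.357]
wrist_force: [-0.8, -0.1, -0.2]
finger_gap: 0.0855
```

```bash
python3 g3.py;python3 look.py l
```

```text
t 16.8 tcp [0.616  0.0467 0.089 ] q [-0.0492  0.215  -0.6061  0.3107 -0.0106  0.0225] F [-0.8196 -0.0718 -0.2412] gap 0.08548070424247753
axes
 [[ 0.4241 -0.9026  0.074 ]
 [-0.0315  0.067   0.9973]
 [-0.9051 -0.4252 -0.    ]]
[-0.0001, -0.0001, 0.0029, -0.1546, 0.0014, 0.0004]
[-0.0001, -0.0001, 0.0029, -0.0746, 0.0017, 0.0004]
[-0.0001, -0.0001, 0.0029, -0.0246, 0.0018, 0.0004]
[-0.0001, -0.0001, 0.0029, 0.0034, 0.0019, 0.0004]
```

View pics/zl.png

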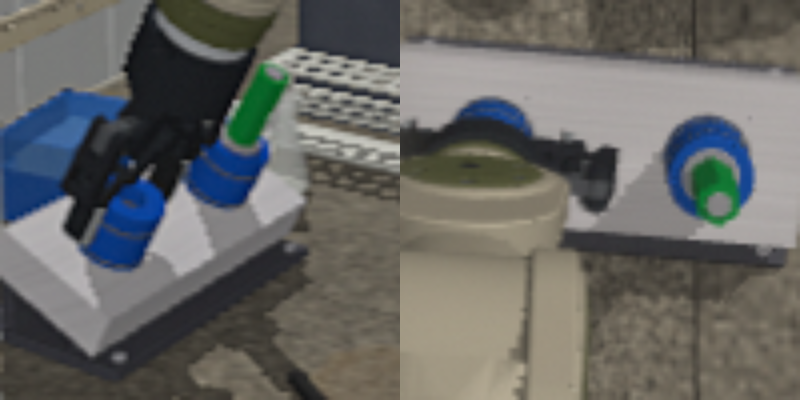

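Fingers straddle the left sleeve. I close with the small y correction.

step_arm([
  [[0, 0, 0.003, 0, 0.0018, 0.0004, 0.8], [0, 0, 0.003, 0, 0.0018, 0.0004, 0.65], [0, 0, 0.003, 0, 0.0018, 0.0004, 0.5], [0, 0, 0.003, 0, 0.0018, 0.0004, 0.4], [0, 0, 0.003, 0, 0.0018, 0.0004, 0.4], [0, 0, 0.003, 0, 0.0018, 0.0004, 0.4], [0, 0, 0.003, 0, 0.0018, 0.0004, 0.4]],
], force=60)

```text
clock: 17.6
tcp_pos: [0.6149, 0.0471, 0.0903]
orientation: [0.61, -0.582, 0.401, 0.357]
wrist_force: [-5.4, -1.5, 5.7]
finger_gap: 0.0491
```

step_arm([
  [[0, 0, 0, -0.005, 0, 0, 0.4], [0, 0, 0, -0.015, 0, 0, 0.4], [0, 0, 0, -0.03, 0, 0, 0.4], [0, 0, 0, -0.06, 0, 0, 0.4], [0, 0, 0, -0.1, 0, 0, 0.4], [0, 0, 0, -0.14, 0, 0, 0.4], [0, 0, 0, -0.14, 0, 0, 0.4]],
])

```text
clock: 18.3
tcp_pos: [0.5568, 0.0519, 0.2237]
orientation: [0.612, -0.584, 0.398, 0.354]
wrist_force: [1.2, -0.5, -1.1]
finger_gap: 0.0489
```

```bash
python3 look.py m
cat > g4.py <<'E'
from mv import *
# tool vertical over tray
for yw in (-.07,):
  R=frame([0,0,-1],[-np.sin(yw),np.cos(yw),0])
  show(([.45,-.10,.30],R),([.426,-.234,.25],R),([.426,-.234,.10],R),([.426,-.234,.043],R))
E
python3 g4.py
```

```text
t 18.4 tcp [0.5557 0.0517 0.2187] q [-0.0444 -0.0346 -0.5259  0.6381 -0.0128  0.0267] F [-0.1464  0.6279 -3.0119] gap 0.048720649898094937
axes
 [[ 0.4261 -0.9016  0.0739]
 [-0.0317  0.0668  0.9973]
 [-0.9041 -0.4273 -0.0001]]
[-0.0039, -0.001, 0.4415, -0.1137, 0.0504, -0.1591]
[-0.0039, -0.001, 0.4415, -0.0745, 0.0845, -0.2945]
[-0.0039, -0.001, 0.4415, 0.0611, 0.1486, -0.2945]
[-0.0039, -0.001, 0.4415, 0.1127, 0.1729, -0.2945]
```

View pics/side_m.png

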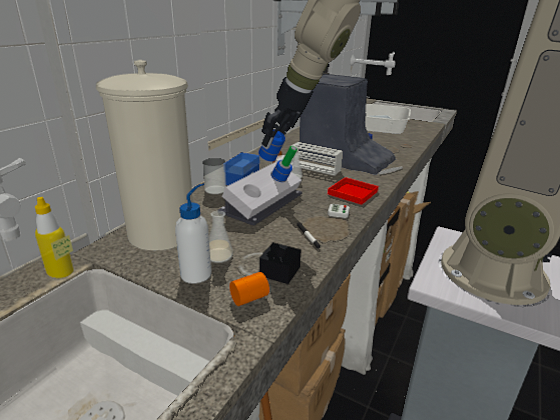

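step_arm([
  [[0, 0, 0.1, -0.05, 0.01, 0, 0.4], [0, 0, 0.2, -0.09, 0.03, -0.02, 0.4], [0, 0, 0.3, -0.11, 0.05, -0.06, 0.4], [0, 0, 0.4, -0.113, 0.05, -0.1, 0.4], [-0.004, 0, 0.44, -0.113, 0.05, -0.14, 0.4], [-0.004, 0, 0.44, -0.11, 0.06, -0.18, 0.4], [-0.004, 0, 0.44, -0.09, 0.07, -0.22, 0.4], [-0.004, 0, 0.44, -0.08, 0.08, -0.26, 0.4], [-0.004, 0, 0.44, -0.074, 0.084, -0.294, 0.4], [-0.004, 0, 0.44, -0.05, 0.096, -0.294, 0.4], [-0.004, 0, 0.44, -0.025, 0.108, -0.294, 0.4], [-0.004, 0, 0.44, -0.025, 0.108, -0.294, 0.4]],
])

```text
clock: 19.6
tcp_pos: [0.4231, -0.2319, 0.19]
orientation: [0.517, -0.479, 0.518, 0.485]
wrist_force: [-0.6, 0.7, -1.8]
finger_gap: 0.0491
```

```bash
python3 g4.py; python3 look.py n
```

```text
t 19.6 tcp [ 0.4231 -0.2319  0.19  ] q [-0.6681  0.1656 -0.2765  1.1372  0.0001 -0.5968] F [-0.608   0.7066 -1.8399] gap 0.04907751067751585
axes
 [[-0.0066 -0.9974  0.0712]
 [ 0.0053  0.0711  0.9975]
 [-1.      0.007   0.0048]]
[-0.0012, 0.0048, -0.007, -0.1095, -0.0167, 0.134]
[-0.0012, 0.0048, -0.007, -0.06, -0.0027, -0.0016]
[-0.0012, 0.0048, -0.007, 0.0899, -0.0037, -0.0023]
[-0.0012, 0.0048, -0.007, 0.1469, -0.0041, -0.0026]
```

View pics/side_n.png

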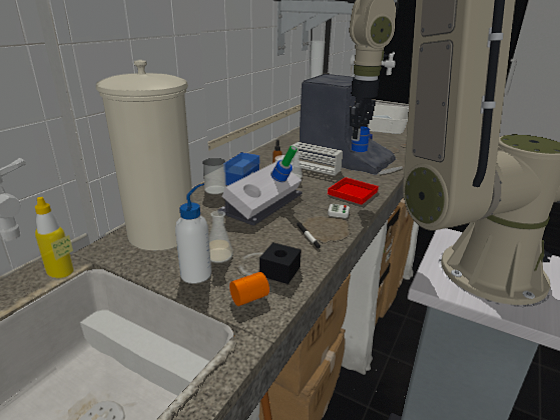

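View pics/top_n.png

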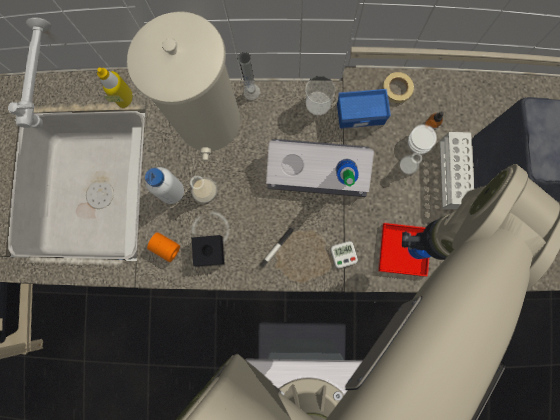

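step_arm([
  [[-0.001, 0.005, -0.007, 0.03, -0.003, -0.002, 0.4], [-0.001, 0.005, -0.007, 0.06, -0.0035, -0.002, 0.4], [-0.001, 0.005, -0.007, 0.09, -0.0037, -0.0023, 0.4], [-0.001, 0.005, -0.007, 0.115, -0.004, -0.0025, 0.4], [-0.001, 0.005, -0.007, 0.13, -0.004, -0.0025, 0.4], [-0.001, 0.005, -0.007, 0.138, -0.004, -0.0025, 0.4], [-0.001, 0.005, -0.007, 0.138, -0.004, -0.0025, 0.4], [-0.001, 0.005, -0.007, 0.138, -0.004, -0.0025, 0.4]],
])

```text
clock: 20.5
tcp_pos: [0.4299, -0.2362, 0.0574]
orientation: [0.517, -0.486, 0.516, 0.479]
wrist_force: [0.2, 0.9, -1.6]
finger_gap: 0.0492
```

```bash
python3 g4.py
python3 - <<'E'
from mv import *
p,d=env.read_camera("side");cv2.imwrite("pics/zo.png",cv2.resize(p[120:220,310:410,::-1],(600,600)))
E
```

```text
t 20.5 tcp [ 0.4299 -0.2362  0.0574] q [-0.666   0.2859 -0.4794  0.7964 -0.0002 -0.5973] F [ 0.1615  0.85   -1.5977] gap 0.049179100841600765
axes
 [[ 0.007  -0.9976  0.0687]
 [-0.0057  0.0687  0.9976]
 [-1.     -0.0074 -0.0052]]
[0.0013, -0.0052, 0.0074, -0.2433, -0.0125, 0.136]
[0.0013, -0.0052, 0.0074, -0.1927, 0.0027, 0.0009]
[0.0013, -0.0052, 0.0074, -0.0427, 0.0038, 0.0017]
[0.0013, -0.0052, 0.0074, 0.0143, 0.0042, 0.002]
```

View pics/zo.png

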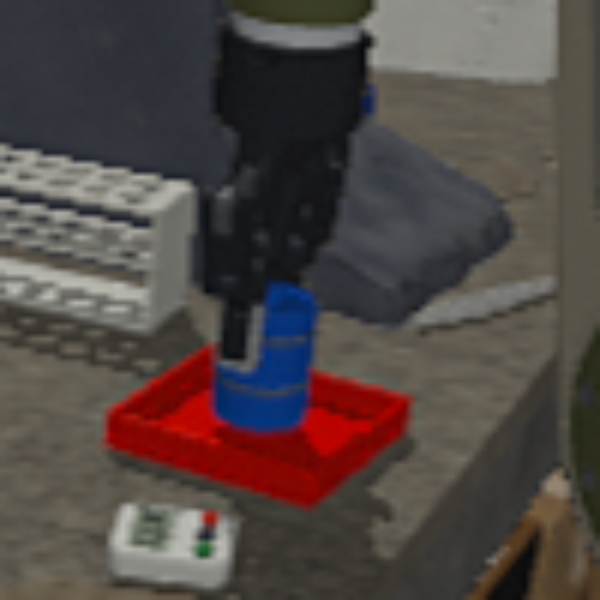

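step_arm([
  [[0.001, -0.005, 0.007, 0.003, 0.003, 0.001, 0.4], [0.001, -0.005, 0.007, 0.006, 0.003, 0.001, 0.4], [0.001, -0.005, 0.007, 0.008, 0.003, 0.001, 0.4], [0.001, -0.005, 0.007, 0.009, 0.003, 0.001, 0.4], [0.001, -0.005, 0.007, 0.0095, 0.003, 0.001, 0.4]],
])

```text
clock: 21.05
tcp_pos: [0.427, -0.2351, 0.0478]
orientation: [0.517, -0.482, 0.517, 0.482]
wrist_force: [0.0, 0.1, -1.6]
finger_gap: 0.049
```

step_arm([
  [[0, 0, 0, 0.0005, 0, 0, 0.4], [0, 0, 0, 0.001, 0, 0, 0.4], [0, 0, 0, 0.001, 0, 0, 0.4]],
])

```text
clock: 21.35
tcp_pos: [0.427, -0.2351, 0.0467]
orientation: [0.517, -0.482, 0.517, 0.482]
wrist_force: [-0.5, 0.6, -1.6]
finger_gap: 0.0488
```

step_arm([
  [[0, 0, 0, 0.0005, 0, 0, 0.4], [0, 0, 0, 0.001, 0, 0, 0.4], [0, 0, 0, 0.001, 0, 0, 0.4]],
])

```text
clock: 21.65
tcp_pos: [0.4272, -0.2352, 0.0465]
orientation: [0.517, -0.483, 0.517, 0.482]
wrist_force: [-1.6, 0.7, 5.0]
finger_gap: 0.049
```

step_arm([
  [[0, 0, 0, 0.0005, 0, 0, 0.4], [0, 0, 0, 0.001, 0, 0, 0.4], [0, 0, 0, 0.001, 0, 0, 0.4]],
])

```text
clock: 21.95
tcp_pos: [0.4272, -0.2352, 0.0464]
orientation: [0.517, -0.483, 0.517, 0.482]
wrist_force: [-3.2, 1.3, 9.6]
finger_gap: 0.0489
```

step_arm([
  [[0, 0, 0, -0.0005, 0, 0, 0.62], [0, 0, 0, -0.0005, 0, 0, 0.7], [0, 0, 0, -0.0005, 0, 0, 0.8], [0, 0, 0, -0.0005, 0, 0, 0.85], [0, 0, 0, -0.015, 0, 0, 0.85], [0, 0, 0, -0.035, 0, 0, 0.9], [0, 0, 0, -0.07, 0, 0, 1], [0, 0, 0, -0.12, 0, 0, 1], [0, 0, 0, -0.16, 0, 0, 1], [0, 0, 0, -0.2, 0, 0, 1], [0, 0, 0, -0.2, 0.05, -0.05, 1], [0, 0, 0, -0.2, 0.05, -0.05, 1]],
])

```text
clock: 23.15
tcp_pos: [0.3732, -0.2829, 0.248]
orientation: [0.517, -0.484, 0.517, 0.481]
wrist_force: [-0.3, 0.2, -0.4]
finger_gap: 0.0855
```

```bash
python3 look.py p
python3 - <<'E'
from mv import *
a=[cv2.imread("pics/side_p.png")[130:230,220:390],cv2.imread("pics/top_p.png")[130:290,180:440]]
cv2.imwrite("pics/zp2.png",np.vstack([cv2.resize(a[0],(560,330)),cv2.resize(a[1],(430,265))[:, :] if 0 else cv2.copyMakeBorder(cv2.resize(a[1],(430,265)),0,0,0,130,0)]))
show()
p,d=env.read_camera("top");W=cloud("top",d)
print("mouth top",[ (round(s["confidence"],2),np.round(np.percentile(W[s["mask"]&(d>0)],95,0),3)) for s in env.silhouettes("top","sleeve_1")])
E
```

```text
t 23.25 tcp [ 0.3724 -0.2827  0.2467] q [-0.8212  0.1021 -0.2095  1.257  -0.0002 -0.7484] F [-0.419  -0.0109 -0.3083] gap 0.08514583907301626
axes
 [[ 0.0014 -0.9973  0.0727]
 [-0.0017  0.0727  0.9973]
 [-1.     -0.0015 -0.0016]]
mouth top [(0.96, array([0.449, 0.39 , 0.051])), (0.85, array([ 0.444, -0.21 ,  0.072])), (0.5, array([ 0.633, -0.057,  0.12 ]))]
```

View pics/zp2.png

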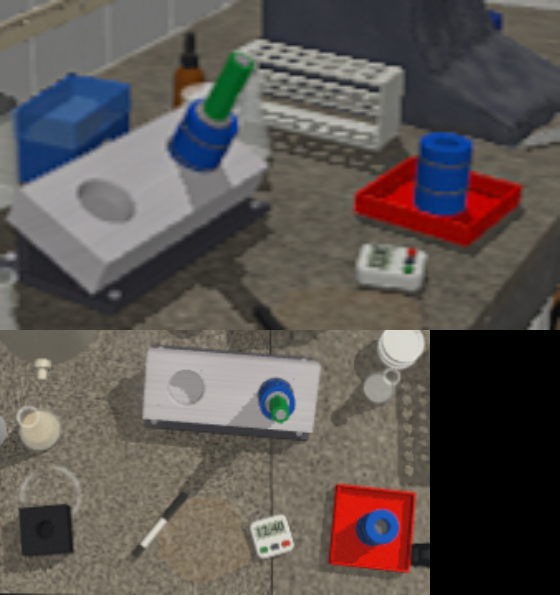

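Run:
```python
from mv import *
X=np.cross(Y,A);th=np.linspace(0,2*np.pi,40);o=[]
for n in("side","top"):
    im0=cv2.imread(f"pics/{n}_p.png");c=proj(n,[RM+.02*A])[0].astype(int);u0,v0=c-30;k=6
    im=cv2.resize(im0[v0:v0+60,u0:u0+60],None,fx=k,fy=k,interpolation=cv2.INTER_NEAREST)
    for h,r in((0,.025),(0.004,.017),(.064,.0115)):
        q=RM+A*h+r*(np.cos(th)[:,None]*X+np.sin(th)[:,None]*Y)
        cv2.polylines(im,[((proj(n,q)-[u0-.5,v0-.5])*k).astype(np.int32)],True,(0,255,255),1)
    o.append(im)
cv2.imwrite("pics/zq.png",np.hstack(o))
```

```text
(no output)
```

View pics/zq.png

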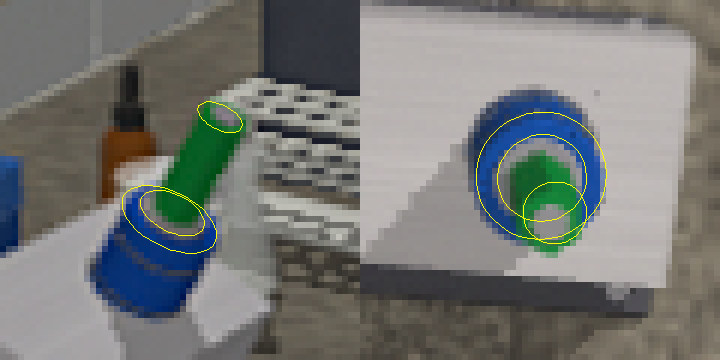

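```bash
python3 -c "
from workcell import env
print(env.hand_in(),env.get_state()['clock'])"
```

```text
the job is handed in; nothing more can be done
the job is handed in; nothing more can be done
```

The job is done and handed in, with the clock at about 23.5 s of the 72 s allowed; no verdict is reported.

- **Left sleeve:** the pin stopped about 15–16 mm down with about 23 N of axial force, so this is the tight one.
- **Right sleeve:** the pin went past 15 mm without force and came up against the flange at about 39 mm, with about 15 N. I left the gauge standing there, with the sleeve still in its nest.
- **Reject:** I pulled the left sleeve and stood it upright in the red tray. It touched the tray floor at the expected height and was released at about 10 N.

In the last pictures the gauge matched the predicted fully-home position in the side view. In the top view it sits a little to the robot side of the bore centre, within the bore's clearance. The rejected sleeve stands upright, with its mouth measured at about 70 mm against 69 mm expected. I saw no movement of the timer, marker, flasks or the orange look-alike. The gripper was clear of everything, and no check failed or disagreed.

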